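# Touch-test the drying gypsum star

## Task

The carved gypsum pieces are drying on the slatted rack, whose deck floats on soft springs. Feel whether the star is dry: rest closed fingertips lightly on the middle of its top for about a second, without pressing the deck down to its stop and without shifting or picking up the star, then raise the hand well clear. Do not touch the heart, the round medallion, the rack, or the brush and sanding block beside it.

Things in the scene. Friction and masses are not known exactly. Their poses are not given: they have to be found in the camera images.
- star: The piece to touch: cream-white gypsum star with many short points, 84 mm across, 18 mm thick, lying flat and loose on the rack, about 75 g. Flat solid top; origin at the centre of its underside, z up, so the middle of its top is 18 mm above the origin.
- heart: Cream-white gypsum heart, 52 x 58 mm, 16 mm thick, lying loose on the rack; leave it alone. Origin at the centre of its underside, z up.
- medallion: Cream-white round gypsum medallion, 68 mm across, 15 mm thick, lying loose on the rack; leave it alone. Origin at the centre of its underside, z up.
- rack: Low wooden drying rack, standing fixed on the table, 340 mm long (its y axis), 130 mm wide (x), 40 mm high. Origin at the centre of its underside. Its slatted deck floats on four soft springs; the three pieces lie in a row along it about 110 mm apart, in any order, so their undersides are about 40 mm above the table.
- deck_top (a point): Centre of the top of the rack's slatted deck, z up, about 40 mm above the table at rest.
- deck (a joint): How far the rack's deck is pushed down on its springs, in m: 0 at its highest, 0.012 at the bottom stop; at rest under the pieces less than 0.001. It stays level, yields straight down by about 1 mm per newton, and springs back.
- brush: Flat paint brush with red handle, 190 mm long (its y axis), 32 mm wide, 12 mm high, lying loose on the table on the robot's side of the rack; leave it alone. Origin at the centre of its underside.
- block: Cork sanding block, 54 x 98 x 28 mm (long along its y axis), loose on the table on the robot's side of the rack; leave it alone. Origin at the centre of its underside.
Not all that is in view belongs to the job. What is shaped like the star but green or turquoise is not meant.

How it is judged (in metres and radians):
On the way:
1. fingertips rest on the middle of the star (within 30 mm of its centre) for at least half a second (contact force between the fingers and star above 0.3 N and horizontal distance between the grasp point and star below 0.03 m), for 0.5 s.
At the end, for the whole second after the job is handed in: After the touch the hand is at least 100 mm from the star; the star lies flat and at rest on the rack within 10 mm of where it began, and the heart, medallion, brush and sanding block are within 8 mm of where they began (distance between the grasp point and star above 0.1 m and linear speed of star below 0.01 m/s and z of star in the frame of deck_top below 0.003 m and angle between star's own z axis and vertical below 0.05 rad and distance of star from where it was at the start of the episode below 0.01 m and distance of each of heart, medallion, brush, block from where it was at the start of the episode below 0.008 m).
It fails at once if the star is pressed hard (over 20 N, or down to the bottom stop of the deck, beyond 11.5 mm) (value of joint deck above 0.0115 m or contact force between any of the arm, the fingers and star above 20 N).
It fails at once if the star is shifted out of its place by more than 10 mm (distance of star from where it was at the start of the episode above 0.01 m).
It fails at once if the star is lifted off the rack or tipped (z of star in the frame of deck_top above 0.006 m or angle between star's own z axis and vertical above 0.12 rad).
It fails at once if the heart, the medallion or the rack is touched, or a piece moved by 8 mm (contact force between any of the arm, the fingers and heart above 0.5 N or distance of any of heart, medallion from where it was at the start of the episode above 0.008 m or contact force between any of the arm, the fingers and medallion above 0.5 N or contact force between any of the arm, the fingers and rack above 0.5 N).
It fails at once if the brush or the sanding block is touched or moved by 8 mm (contact force between any of the arm, the fingers and brush above 0.5 N or distance of any of brush, block from where it was at the start of the episode above 0.008 m or contact force between any of the arm, the fingers and block above 0.5 N).
It also fails if it takes over 32 s, if anything falls off the work surface, if the arm or the gripper's body presses on something with over 40 N, if the wrist force passes 120 N, or if a joint passes its speed limit or range.

## Robot

A 6-joint arm with a two-finger parallel gripper is mounted at the origin on a cart in front of the work surface, level with it; the furniture and walls round the work are solid. World frame = base frame: x ahead of the robot, y to its left, z up, the work surface at z = 0. Lengths are in m, angles in degrees, forces in N, time in s.
With the tool pointing down it reaches from about 0.25 to 0.725 m from the base axis. Payload 9.7 kg.
Tool frame: the origin (TCP) lies midway between the tips of the shut fingers; the grasp point (between the pads) lies 19 mm behind it; z points along the fingers, y is the line along which they close (so a half turn about z gives the same grasp; the last joint's range is limited). The gripper opens to 85 mm and grips with 20 to 120 N. Pads are 22 mm wide; open, the fingers measure 114 mm over their backs; the gripper's body (76 mm by 85 mm) begins 54 mm behind the grasp point. The pads swing forward as they close: fully open they stand 13 mm farther back than shut.
Start: joints at [67.552, 4.979, 10.078, 95.1, 0, 90], TCP at [0.21, 0.508, 0.206] pointing down, gripper open.
Joint ranges: [-179.16, 179.16], [-48.56, 103.87], [-65.8, 70.77], [-126.05, 130.52], [-82.76, 87.17], [-180, 180]. Speed limits (degrees/s): [127.2, 127.2, 147.25, 180, 180, 180].

## Interface

Orientations are given as [roll, pitch, yaw] about the fixed x, y, z axes, in that order (R = Rz(yaw) Ry(pitch) Rx(roll)).
In Python, from workcell import bot gives the robot as it stands. The module is installed in compiled form; this text tells all that it offers.
- The arm moves only by the tool send_rows, never from a script. Its argument "moves" is one flat list of numbers, 7 for each row, row after row: the shift along the world's x, y, z normalised to -1 to 1, where 1 is 0.025 m, then the turn, a rotation vector about the world's x, y, z normalised to -1 to 1, where 1 is 0.15 rad, then the closure, from -1 (fully open) to 1 (shut), so that 0 is half open. A call has 1 to 8 rows; each row shifts and turns the commanded pose from where the row before left it; what a row does not reach is not made up. A row lasts 1/8 s, in which the tool goes at most 62.5 mm and 10.7 degrees, less where a joint would pass 70% of its speed; a pose out of reach is approached as far as the arm can. A call with a number of a shift or a turn outside -1 to 1 is refused whole. A call with a gripper value outside its range is refused whole. The fingers move at their own pace and stop on an object; "squeeze" is the grip in N (left out, the last holds). Time passes only in rows, so rows that do not move let the fingers close. It gives the time, the measured TCP pose, the force, the opening and the grip force at its end, in the units of the state.
- bot.get_obs(): the state, without advancing time (a new reading comes with each control period).
- bot.camera(name): name is "side" or "top"; returns a dict with "color" (480x640x3 uint8, red, green, blue), "camera_matrix" (3x3 intrinsics, pixels), "D" ([k1, k2, p1, p2, k3] as OpenCV has them; the pictures are not rectified), "R" (3x3) and "t" (3): a world point X has camera coordinates R X + t. Camera axes: x right, y down, z forward; pixel columns grow to the right and rows downward; lengths in m; the calibration is good to about 2 mm. A picture is of the moment at which its call begins. There is no depth.
- bot.job_done(): hands the job in; it is judged then, once.
Trained networks look in the newest picture that a camera, given by its name, has taken for a name from the list of things; names that differ only in an ending like _2 or _b are one class to them, and where a whole thing is asked for, a point or a joint stands for the part that bears it (a point fixed in the world has none). Each returns a list of dicts, best first, with "p" (0 to 1); they miss things now and then, are a little off and sometimes report something else, mostly with a low value. They report only what shows in the picture. A call takes as long as a camera call. They do not tell look-alikes from the thing itself.
- bot.boxes_of(camera, query): "extent" ([left, top, right, bottom] in pixels, round what is visible of it).
- bot.trace(camera, query): "region" (480x640 bool, what is visible of it) and "extent" ([left, top, right, bottom] in pixels, round what is visible of it).
- bot.landmark_of(camera, query): "pixel" ([column, row] in pixels: a listed point, or the origin of a listed thing).
The state is a dict: "time": time; "q": joint angles; "qd": joint speeds; "joint_efforts": joint torques, N m; "ee_pos": TCP position; "tcp_rot": TCP orientation; "wrist_force": force on the tool from outside, world axes, zero at the start; "torque": the same for the moment, N m; "opening": finger opening in m; "grasp_force": force on a finger pad.
Only numpy, scipy, OpenCV 4.12 (cv2) and the standard library are available. Lean on these libraries where they do the work, as an engineer would, in place of code of your own. Each camera call takes 0.05 s, during which the arm holds its last target. There are 200 camera calls.

## Working session

There is one attempt and no reset: what is moved stays moved. The work goes in short steps, Python scripts to look and compute and a tool call to move; the robot and the scene stay as the last step left them, time stands still between calls to the robot, and variables do not carry over. Pictures are saved under pics/ and viewed, at most 10 in all, crops included, and the job is handed in when it is done.

Besides the shell and the picture viewer there is one more tool, called after "Emit:" in YAML: its name, and indented under it one key for each argument. send_rows: Moves the arm, as the interface text tells. Its arguments: {"type":"object","properties":{"moves":{"type":"array"},"squeeze":{"type":"number"}},"required":["moves"]}

```bash
mkdir -p pics; cat > h.py <<'E'
import numpy as np, cv2
from workcell import bot
def ray(c,px,z):
    u=cv2.undistortPoints(np.array([[px]],float),c["camera_matrix"],np.array(c["D"],float))[0,0]
    R=np.array(c["R"]);t=np.array(c["t"])
    C=-R.T@t; d=R.T@np.array([u[0],u[1],1]); return C+d*(z-C[2])/d[2]
E
python3 - <<'E'
from h import *
for n in("top","side"):
    c=bot.camera(n); cv2.imwrite(f"pics/{n}1.png",c["color"][:,:,::-1])
    print(n,"cam",-np.array(c["R"]).T@c["t"])
    for q,z in(("star",.058),("heart",.056),("medallion",.055),("rack",.04),("brush",.01),("block",.028)):
        for r in bot.trace(n,q)[:3]:
            m=cv2.moments(r["region"].astype(np.uint8),True); px=(m["m10"]/m["m00"],m["m01"]/m["m00"])
            print(q,round(r["p"],2),np.round(px),r["extent"],np.round(ray(c,px,z),3),c["color"][r["region"]].mean(0).round())
print(bot.get_obs())
E
```

```text
top cam [0.38686786 0.09008311 1.07747278]
star 0.95 [465. 248.] [445.3, 228.0, 483.8, 265.1] [ 0.486 -0.226  0.058] [ 44. 112.  51.]
star 0.91 [304. 180.] [287.8, 165.3, 322.4, 199.0] [0.615 0.097 0.058] [ 33. 126. 109.]
star 0.57 [288. 256.] [272.2, 234.0, 309.3, 275.5] [0.463 0.125 0.058] [164. 167. 131.]
heart 0.76 [177. 271.] [161.8, 256.7, 190.1, 285.5] [0.428 0.342 0.056] [161. 162. 125.]
medallion 0.74 [234. 260.] [217.0, 247.2, 251.5, 274.7] [0.453 0.23  0.055] [165. 168. 129.]
medallion 0.38 [177. 271.] [164.6, 254.6, 190.5, 286.5] [0.429 0.341 0.055] [158. 156. 121.]
rack 0.91 [231. 265.] [146.0, 225.0, 323.5, 308.1] [0.444 0.239 0.04 ] [148. 109.  68.]
brush 0.84 [280. 317.] [224.4, 312.4, 314.8, 326.7] [0.343 0.139 0.01 ] [145. 120.  93.]
brush 0.72 [230. 265.] [148.7, 223.8, 323.8, 307.9] [0.446 0.244 0.01 ] [147. 109.  69.]
block 0.97 [183. 326.] [157.6, 312.9, 208.5, 345.3] [0.321 0.331 0.028] [134. 107.  78.]
side cam [ 0.26045925 -1.1592956   0.64589057]
star 0.82 [369. 252.] [354.0, 247.7, 389.7, 263.5] [ 0.594 -0.003  0.058] [ 59. 151. 135.]
star 0.68 [303. 237.] 
[... 659 characters left out ...]
0.448 0.189 0.028] [170. 128.  87.]
{'time': 0.7, 'q': array([6.75537445e+01, 4.97700182e+00, 1.00790155e+01, 9.50995551e+01,
       7.42224679e-04, 8.99989341e+01]), 'qd': array([-0.06697673, -0.06134853, -0.06396631,  0.03489138, -0.0056009 ,
        0.01534568]), 'joint_efforts': array([ 4.90622097e-04, -5.19969642e+01,  4.64778078e+01,  1.21984740e-03,
        3.88662022e-05,  7.44350928e-07]), 'ee_pos': array([0.20999536, 0.50833228, 0.20600955]), 'tcp_rot': array([ 1.79997541e+02, -7.42178939e-04,  1.57554810e+02]), 'wrist_force': array([-0.20338746,  0.14567058,  0.09368463]), 'torque': array([ 0.03464718, -0.03598455,  0.02557671]), 'grasp_force': 0.0, 'opening': 0.08513272295911467}
```

View pics/top1.png

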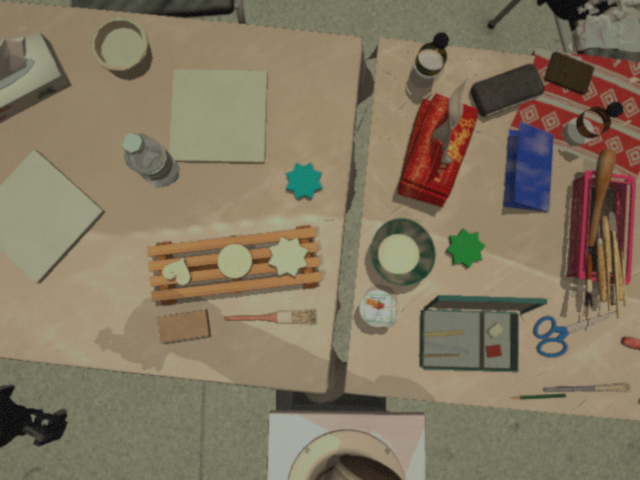

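View pics/side1.png

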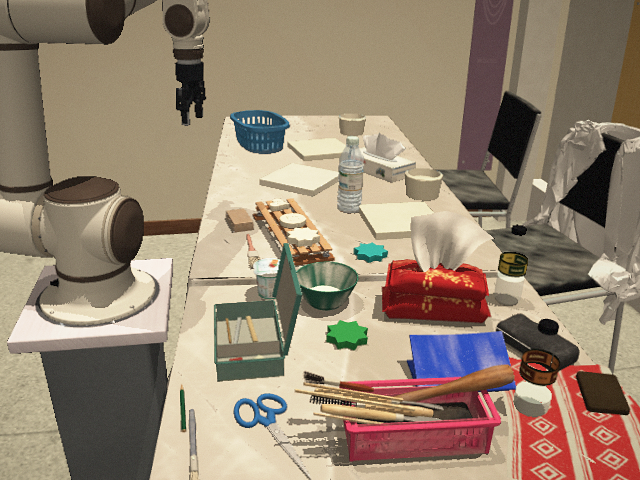

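The top view shows the cream star at about (288,256), at the right end of the rack. The medallion is at (234,260) and the heart at (177,271). The teal star (304,180) and green star (465,248) are decoys. From the top camera, the star centre is about (0.463, 0.125).

Emit:
send_rows:
  moves: [0.63, -0.96, 0, 0, 0, 0, 1, 0.63, -0.96, 0, 0, 0, 0, 1, 0.63, -0.96, 0, 0, 0, 0, 1, 0.63, -0.96, 0, 0, 0, 0, 1, 0.63, -0.96, 0, 0, 0, 0, 1, 0.63, -0.96, 0, 0, 0, 0, 1, 0.63, -0.96, 0, 0, 0, 0, 1, 0.63, -0.96, 0, 0, 0, 0, 1]
  squeeze: 20

```text
time: 1.7
ee_pos: [0.3364, 0.3155, 0.2061]
tcp_rot: [180.0, 0.0, 157.6]
wrist_force: [-0.0, 0.4, 0.1]
opening: 0.0002
grasp_force: 0.0
```

Emit:
send_rows:
  moves: [0.63, -0.96, 0, 0, 0, 0, 1, 0.63, -0.96, 0, 0, 0, 0, 1, 0.63, -0.96, 0, 0, 0, 0, 1, 0.63, -0.96, 0, 0, 0, 0, 1, 0.63, -0.96, 0, 0, 0, 0, 1, 0.63, -0.96, 0, 0, 0, 0, 1, 0.63, -0.96, 0, 0, 0, 0, 1, 0.63, -0.96, 0, 0, 0, 0, 1]

```text
time: 2.7
ee_pos: [0.4625, 0.1235, 0.2061]
tcp_rot: [180.0, 0.0, 157.5]
wrist_force: [0.4, -1.2, -0.5]
opening: 0.0001
grasp_force: 0.0
```

Emit:
send_rows:
  moves: [0, 0, -0.8, 0, 0, 0, 1, 0, 0, -0.8, 0, 0, 0, 1, 0, 0, -0.8, 0, 0, 0, 1, 0, 0, -0.8, 0, 0, 0, 1, 0, 0, 0, 0, 0, 0, 1, 0, 0, 0, 0, 0, 0, 1]

```text
time: 3.45
ee_pos: [0.4623, 0.1244, 0.1269]
tcp_rot: [180.0, 0.0, 157.6]
wrist_force: [-0.3, -0.3, 0.3]
opening: 0.0001
grasp_force: 0.0
```

```bash
python3 - <<'E'
from h import *
o=bot.get_obs();print(o)
for n in("top","side"):
    c=bot.camera(n); im=c["color"][:,:,::-1]
    P=np.array([[.463,.125,.058],o["ee_pos"]])
    px=cv2.projectPoints(P,cv2.Rodrigues(np.array(c["R"]))[0],np.array(c["t"],float),c["camera_matrix"],np.array(c["D"],float))[0][:,0]
    print(n,px.round(1))
    x,y=(230,190) if n=="top" else (250,150)
    cv2.imwrite(f"pics/{n}2.png",cv2.resize(im[y:y+120,x:x+120],None,fx=5,fy=5,interpolation=cv2.INTER_CUBIC))
E
```

```text
{'time': 3.45, 'q': array([ 1.50623784e+01, -5.69864066e+00, -9.30099114e+00,  8.63488647e+01,
        9.40086648e-04,  3.75086354e+01]), 'qd': array([-0.07966139, -0.09920263,  0.6532491 , -0.13562995,  0.15356457,
       -0.08507875]), 'joint_efforts': array([-1.01544199e-02, -4.00231326e+01,  4.60694182e+01, -2.30017322e-02,
       -4.77162539e-04, -3.07106234e-05]), 'ee_pos': array([0.46226757, 0.12440906, 0.12685571]), 'tcp_rot': array([1.79969550e+02, 3.81267435e-02, 1.57553733e+02]), 'wrist_force': array([-0.28733712, -0.27657209,  0.33082594]), 'torque': array([-0.03206052, -0.01357483, -0.0318011 ]), 'grasp_force': 0.0, 'opening': 0.00011962794008955347}
top [[287.9 256. ]
 [286.9 253.6]]
side [[303.2 232.1]
 [303.1 205.4]]
```

View pics/side2.png

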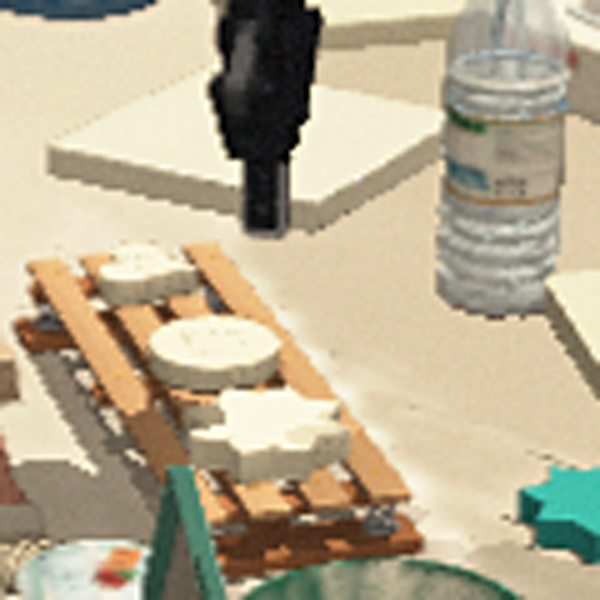

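View pics/top2.png

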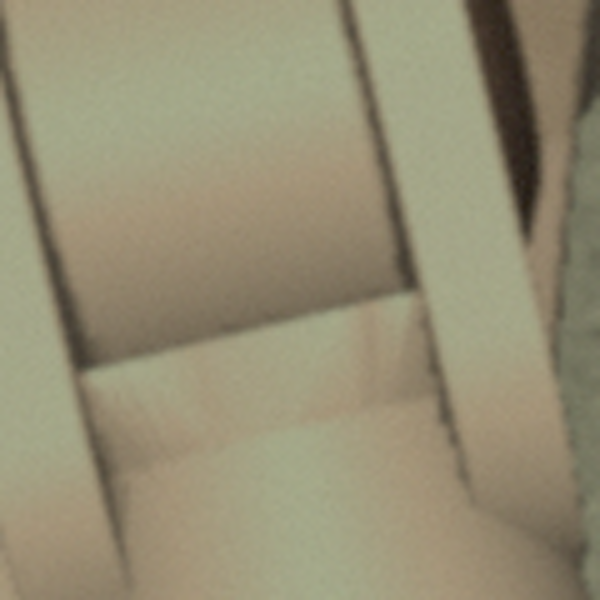

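The side crop shows the closed fingertips right above the star, whose top centre is near (303.6,233.6), against 232.1 predicted. The top crop is blocked by the arm. I'll descend slowly and watch the wrist force.

Emit:
send_rows:
  moves: [0, 0, -0.5, 0, 0, 0, 1, 0, 0, -0.5, 0, 0, 0, 1, 0, 0, -0.5, 0, 0, 0, 1, 0, 0, -0.3, 0, 0, 0, 1, 0, 0, -0.1, 0, 0, 0, 1, 0, 0, 0, 0, 0, 0, 1, 0, 0, 0, 0, 0, 0, 1]

```text
time: 4.42
ee_pos: [0.4623, 0.1244, 0.0789]
tcp_rot: [180.0, 0.0, 157.5]
wrist_force: [0.3, 0.3, 0.4]
opening: -0.0002
grasp_force: 0.0
```

```bash
python3 - <<'E'
from h import *
o=bot.get_obs();print(o["ee_pos"],o["wrist_force"])
c=bot.camera("side"); im=c["color"][:,:,::-1]
print(cv2.projectPoints(np.array([o["ee_pos"]]),cv2.Rodrigues(np.array(c["R"]))[0],np.array(c["t"],float),c["camera_matrix"],np.array(c["D"],float))[0])
cv2.imwrite("pics/side3.png",cv2.resize(im[180:260,260:360],None,fx=7,fy=7,interpolation=cv2.INTER_CUBIC))
E
```

```text
[0.46225173 0.12438594 0.07890827] [0.32369564 0.29820839 0.37041249]
[[[302.99654611 224.19870133]]]
```

View pics/side3.png

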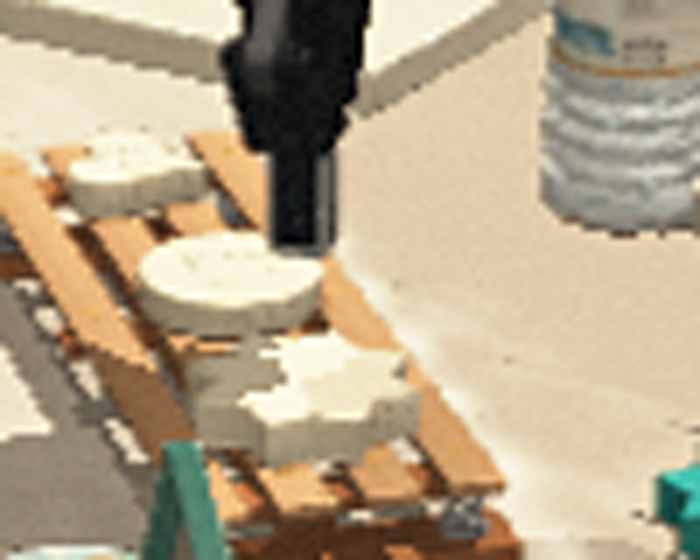

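The side view puts the visible tip at (303,216), about 8 px higher than the TCP projects. The column agrees, so the difference looks like height. I'll keep descending in small steps.

Emit:
send_rows:
  moves: [0, 0, -0.1, 0, 0, 0, 1, 0, 0, -0.1, 0, 0, 0, 1, 0, 0, -0.1, 0, 0, 0, 1, 0, 0, -0.1, 0, 0, 0, 1, 0, 0, -0.1, 0, 0, 0, 1, 0, 0, -0.1, 0, 0, 0, 1, 0, 0, 0, 0, 0, 0, 1]

```text
time: 5.35
ee_pos: [0.4619, 0.1243, 0.0633]
tcp_rot: [-180.0, -0.0, 157.6]
wrist_force: [0.4, 0.6, -0.4]
opening: -0.0001
grasp_force: 0.0
```

Emit:
send_rows:
  moves: [0, 0, -0.1, 0, 0, 0, 1, 0, 0, -0.1, 0, 0, 0, 1, 0, 0, -0.1, 0, 0, 0, 1, 0, 0, 0, 0, 0, 0, 1, 0, 0, 0, 0, 0, 0, 1]

```text
time: 5.98
ee_pos: [0.462, 0.1243, 0.056]
tcp_rot: [-180.0, -0.0, 157.6]
wrist_force: [-0.1, 0.1, 1.1]
opening: 0.0002
grasp_force: 0.0
```

Emit:
send_rows:
  moves: [0, 0, -0.08, 0, 0, 0, 1, 0, 0, 0, 0, 0, 0, 1, 0, 0, 0, 0, 0, 0, 1]

```text
time: 6.35
ee_pos: [0.462, 0.1243, 0.054]
tcp_rot: [-180.0, -0.0, 157.6]
wrist_force: [-0.3, 0.2, -0.1]
opening: 0.0001
grasp_force: 0.0
```

```bash
python3 - <<'E'
from h import *
fs=[]
for k in range(6):
    c=bot.camera("side"); fs.append(bot.get_obs()["wrist_force"])
print(np.round(fs,2), bot.get_obs()["ee_pos"])
im=c["color"][:,:,::-1]
cv2.imwrite("pics/side4.png",cv2.resize(im[180:260,260:360],None,fx=7,fy=7,interpolation=cv2.INTER_CUBIC))
E
```

```text
[[ 0.59  0.92  0.67]
 [ 1.05  0.02  0.69]
 [-0.38 -0.34  0.72]
 [-0.71  0.93 -0.19]
 [-0.47  0.48  0.56]
 [-0.41  0.03 -0.65]] [0.46201963 0.1243394  0.05401987]
```

View pics/side4.png

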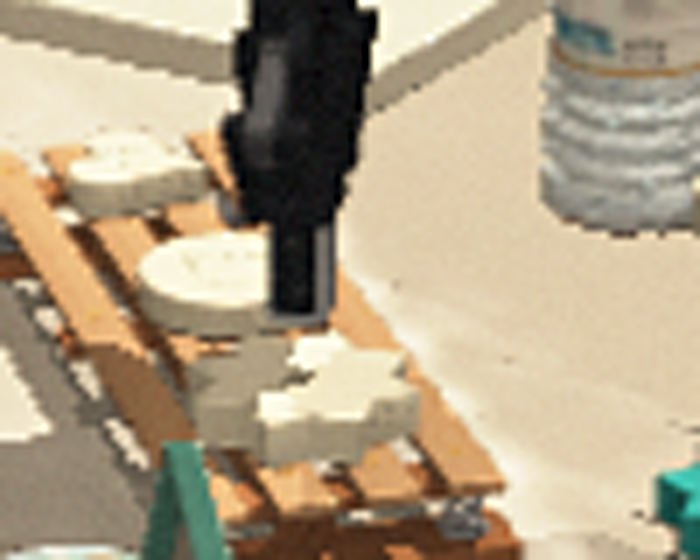

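The side view still shows a gap: the tip is at about (303,225), while the star's top centre is near (303,233.6). I'll test whether the offset is in height or in y.

```bash
python3 - <<'E'
from h import *
c=bot.camera("side")
pr=lambda P:cv2.projectPoints(np.array(P,float),cv2.Rodrigues(np.array(c["R"]))[0],np.array(c["t"],float),c["camera_matrix"],np.array(c["D"],float))[0][:,0].round(1)
x,y,z=bot.get_obs()["ee_pos"]
print("tcp,+z20,+y45",pr([[x,y,z],[x,y,z+.02],[x,y+.045,z]]))
print("start tcp z.206,.193,+20",pr([[.21,.508,.206],[.21,.508,.193],[.21,.508,.219],[.21,.508,.239]]))
print("base flange", pr([[x,y,z+.07],[x,y,z+.09]]))
im=c["color"]; g=im[215:245,285:325].mean(2).astype(int)
print("dark cols per row",[(215+i,(np.where(r<110)[0]+285)[[0,-1]].tolist()) for i,r in enumerate(g) if (r<110).sum()>2])
c=bot.camera("top"); pt=lambda P:cv2.projectPoints(np.array(P,float),cv2.Rodrigues(np.array(c["R"]))[0],np.array(c["t"],float),c["camera_matrix"],np.array(c["D"],float))[0][:,0].round(1)
print("top",pt([[x,y,z],[x,y,z+.1],[x,y,z+.2],[0,0,.3]]))
cv2.imwrite("pics/top4.png",c["color"][:,:,::-1])
E
```

```text
tcp,+z20,+y45 [[302.8 233.7]
 [302.9 226.1]
 [300.  226.2]]
start tcp z.206,.193,+20 [[193.7 133.4]
 [194.  137.9]
 [193.4 128.8]
 [192.9 121.8]]
base flange [[303.  206.6]
 [303.1 198.6]]
dark cols per row [(215, [299, 307]), (216, [299, 307]), (217, [299, 307]), (218, [299, 307]), (219, [299, 307]), (220, [299, 307]), (221, [298, 307]), (222, [299, 307]), (223, [298, 307]), (224, [299, 306]), (225, [299, 306]), (226, [303, 306]), (227, [285, 304]), (228, [288, 294]), (230, [289, 291]), (233, [285, 302]), (234, [285, 303]), (235, [285, 288]), (237, [285, 287]), (239, [285, 287]), (240, [285, 287]), (241, [285, 287]), (242, [285, 318]), (243, [285, 319]), (244, [286, 320])]
top [[288.2 256.7]
 [286.5 252.5]
 [284.3 247.4]
 [362.2 566. ]]
```

View pics/top4.png

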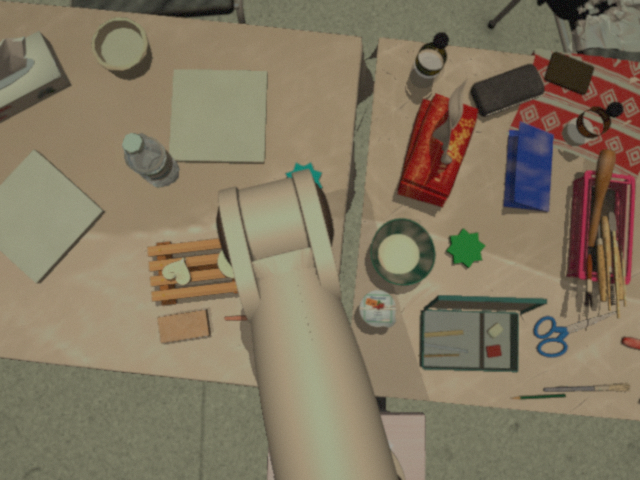

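The arm, seen from above, sits where the kinematics say. The fingertip column (303) fits a pure height offset of about 20 mm and rules out a y error. I'll continue down in guarded steps.

Emit:
send_rows:
  moves: [0, 0, -0.1, 0, 0, 0, 1, 0, 0, -0.1, 0, 0, 0, 1, 0, 0, 0, 0, 0, 0, 1]

```text
time: 7.12
ee_pos: [0.4618, 0.1243, 0.0486]
tcp_rot: [-180.0, -0.0, 157.6]
wrist_force: [0.5, -0.3, 0.2]
opening: 0.0001
grasp_force: 0.0
```

Emit:
send_rows:
  moves: [0, 0, 0, 0, 0, 0, 1]

```text
time: 7.25
ee_pos: [0.462, 0.1243, 0.049]
tcp_rot: [-180.0, -0.0, 157.6]
wrist_force: [0.1, 0.3, -0.1]
opening: 0.0001
grasp_force: 0.0
```

Emit:
send_rows:
  moves: [0, 0, -0.1, 0, 0, 0, 1, 0, 0, -0.1, 0, 0, 0, 1, 0, 0, 0, 0, 0, 0, 1]

```text
time: 7.62
ee_pos: [0.4618, 0.1243, 0.0437]
tcp_rot: [-180.0, -0.0, 157.6]
wrist_force: [0.9, -0.3, 0.5]
opening: -0.0003
grasp_force: 0.0
```

Emit:
send_rows:
  moves: [0, 0, 0, 0, 0, 0, 1]

```text
time: 7.75
ee_pos: [0.462, 0.1243, 0.044]
tcp_rot: [-180.0, 0.0, 157.6]
wrist_force: [-0.7, 0.2, 0.2]
opening: -0.0003
grasp_force: 0.0
```

Emit:
send_rows:
  moves: [0, 0, -0.1, 0, 0, 0, 1, 0, 0, -0.1, 0, 0, 0, 1, 0, 0, 0, 0, 0, 0, 1]

```text
time: 8.12
ee_pos: [0.4618, 0.1243, 0.0387]
tcp_rot: [-180.0, -0.0, 157.6]
wrist_force: [-0.5, -0.2, -0.2]
opening: -0.0001
grasp_force: 0.0
```

Emit:
send_rows:
  moves: [0, 0, 0, 0, 0, 0, 1]

```text
time: 8.25
ee_pos: [0.462, 0.1243, 0.039]
tcp_rot: [-180.0, -0.0, 157.6]
wrist_force: [0.7, 0.3, 0.1]
opening: 0.0004
grasp_force: 0.0
```

Emit:
send_rows:
  moves: [0, 0, -0.1, 0, 0, 0, 1, 0, 0, 0, 0, 0, 0, 1, 0, 0, 0, 0, 0, 0, 1]

```text
time: 8.62
ee_pos: [0.462, 0.1243, 0.0365]
tcp_rot: [180.0, -0.0, 157.6]
wrist_force: [-0.6, 0.0, 0.3]
opening: 0.0002
grasp_force: 0.0
```

```bash
cat > f.py <<'E'
from h import *
fs=[]
for k in range(4):
    c=bot.camera("side"); fs.append(bot.get_obs()["wrist_force"])
print(np.mean(fs,0).round(2), bot.get_obs()["ee_pos"])
im=c["color"][:,:,::-1]
import sys
cv2.imwrite(f"pics/{sys.argv[1]}.png",cv2.resize(im[180:260,260:360],None,fx=7,fy=7,interpolation=cv2.INTER_CUBIC))
E
python3 f.py side5
```

```text
[-0.1  -0.5  -0.41] [0.46203428 0.12432995 0.03654699]
```

View pics/side5.png

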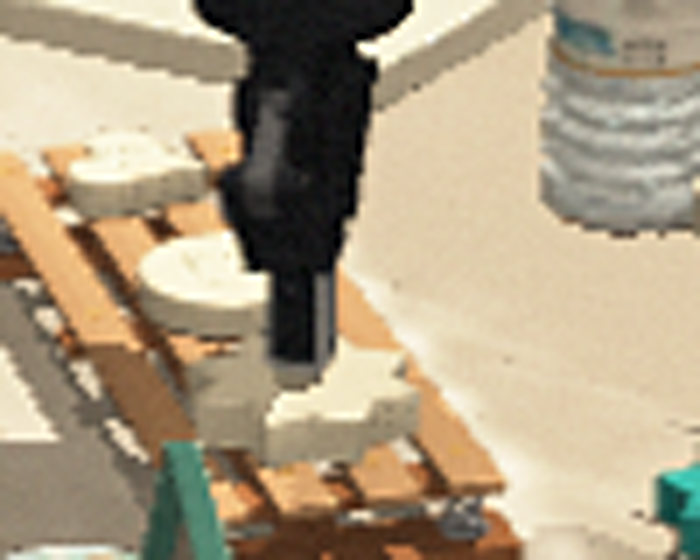

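The fingertip is at about (303,232), nearly on the star's middle, with the shadow closing in. A few millimetres remain.

Emit:
send_rows:
  moves: [0, 0, -0.1, 0, 0, 0, 1, 0, 0, 0, 0, 0, 0, 1, 0, 0, 0, 0, 0, 0, 1]

```text
time: 9.2
ee_pos: [0.462, 0.1243, 0.0339]
tcp_rot: [-180.0, -0.0, 157.6]
wrist_force: [-0.3, -0.5, -0.5]
opening: -0.0001
grasp_force: 0.0
```

Emit:
send_rows:
  moves: [0, 0, 0, 0, 0, 0, 1]

```text
time: 9.32
ee_pos: [0.462, 0.1243, 0.034]
tcp_rot: [180.0, 0.0, 157.6]
wrist_force: [0.2, 0.1, -0.1]
opening: -0.0
grasp_force: 0.0
```

Emit:
send_rows:
  moves: [0, 0, -0.1, 0, 0, 0, 1, 0, 0, 0, 0, 0, 0, 1, 0, 0, 0, 0, 0, 0, 1]

```text
time: 9.7
ee_pos: [0.4621, 0.1243, 0.0316]
tcp_rot: [180.0, 0.0, 157.6]
wrist_force: [0.3, 0.0, 1.3]
opening: 0.0001
grasp_force: 0.5
```

Emit:
send_rows:
  moves: [0, 0, 0, 0, 0, 0, 1]

```text
time: 9.82
ee_pos: [0.4621, 0.1244, 0.0316]
tcp_rot: [180.0, 0.0, 157.6]
wrist_force: [0.1, 0.4, 1.2]
opening: 0.0002
grasp_force: 0.5
```

Contact: about 1.2 N, and the pad force has risen too. One more small step to make it firm, then hold.

Emit:
send_rows:
  moves: [0, 0, -0.08, 0, 0, 0, 1, 0, 0, 0, 0, 0, 0, 1, 0, 0, 0, 0, 0, 0, 1]

```text
time: 10.2
ee_pos: [0.4621, 0.1243, 0.0296]
tcp_rot: [180.0, 0.0, 157.6]
wrist_force: [0.8, -0.1, 2.5]
opening: 0.0002
grasp_force: 1.5
```

Emit:
send_rows:
  moves: [0, 0, 0, 0, 0, 0, 1, 0, 0, 0, 0, 0, 0, 1, 0, 0, 0, 0, 0, 0, 1, 0, 0, 0, 0, 0, 0, 1]

```text
time: 10.7
ee_pos: [0.4621, 0.1243, 0.0295]
tcp_rot: [180.0, 0.0, 157.6]
wrist_force: [0.4, 0.0, 3.3]
opening: 0.0002
grasp_force: 1.5
```

Emit:
send_rows:
  moves: [0, 0, 0, 0, 0, 0, 1, 0, 0, 0, 0, 0, 0, 1, 0, 0, 0, 0, 0, 0, 1, 0, 0, 0, 0, 0, 0, 1]

```text
time: 11.2
ee_pos: [0.4621, 0.1244, 0.0295]
tcp_rot: [180.0, 0.0, 157.6]
wrist_force: [2.0, -0.2, 3.1]
opening: 0.0001
grasp_force: 1.5
```

I held it for over a second at about 3 N. Now I'll raise the hand straight up, gently at first.

Emit:
send_rows:
  moves: [0, 0, 0.1, 0, 0, 0, 1, 0, 0, 0.1, 0, 0, 0, 1, 0, 0, 0.2, 0, 0, 0, 1, 0, 0, 0.4, 0, 0, 0, 1, 0, 0, 0.8, 0, 0, 0, 1, 0, 0, 0.8, 0, 0, 0, 1, 0, 0, 0.8, 0, 0, 0, 1, 0, 0, 0.8, 0, 0, 0, 1]

```text
time: 12.2
ee_pos: [0.462, 0.1243, 0.1308]
tcp_rot: [180.0, 0.0, 157.6]
wrist_force: [0.0, -0.4, -0.4]
opening: 0.0001
grasp_force: 0.0
```

Emit:
send_rows:
  moves: [0, 0, 0.8, 0, 0, 0, 1, 0, 0, 0.8, 0, 0, 0, 1, 0, 0, 0.8, 0, 0, 0, 1, 0, 0, 0.8, 0, 0, 0, 1, 0, 0, 0.4, 0, 0, 0, 1, 0, 0, 0, 0, 0, 0, 1, 0, 0, 0, 0, 0, 0, 1, 0, 0, 0, 0, 0, 0, 1]

```text
time: 13.2
ee_pos: [0.4618, 0.1242, 0.2188]
tcp_rot: [-180.0, -0.1, 157.6]
wrist_force: [0.2, 0.5, -0.2]
opening: 0.0002
grasp_force: 0.0
```

```bash
python3 f.py side6
```

```text
[-0.04  0.27  0.28] [0.46189093 0.12427519 0.21922898]
```

View pics/side6.png

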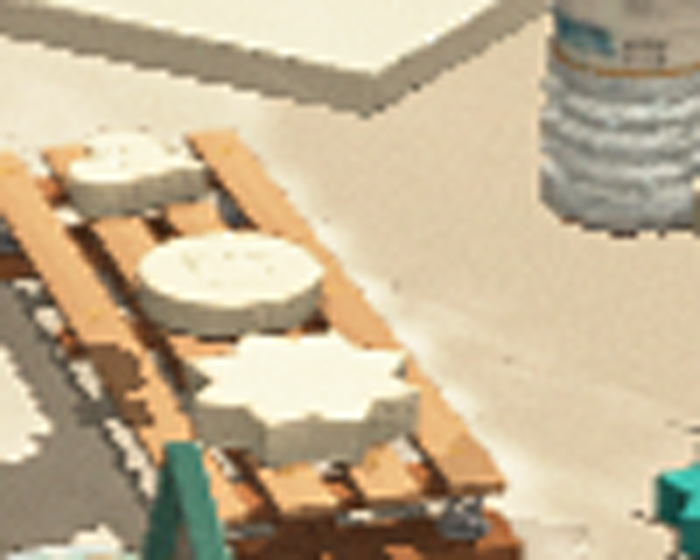

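The star lies flat and unmoved, with its top centre still near (303,234). The hand is well clear.

```bash
python3 -c "
from workcell import bot; print(bot.job_done())"
```

```text
the job is handed in; nothing more can be done
None
```

The closed fingertips rested on the middle of the star at about 3 N for over a second, the hand was raised clear with the star still in place, and the job is handed in (no verdict was returned).

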